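# Load the bracket tray and hold its index plunger back

### The job

Lay the long yellow bracket and the short blue bracket flat in the tray compartments that fit them, setting them down rather than dropping them, and let go of both while the plunger is still down in its hole. Then take the black knob of the index plunger, pull it straight up fully to its stop against the spring and finish while holding it there, so that the tray stays unlocked for a colleague. Leave the tub, the spray can, the tape roll and the wrench where they are.

Things in the scene. Friction and masses are not known exactly. Their poses are not given: they have to be found in the camera images.
- long_bracket: loose flat yellow-plated steel bracket, 120 x 30 x 8 mm, two 13 mm round holes 45 mm either side of the middle, about 0.2 kg, lying flat on the bench. Origin: centre of its underside; x along its 120 mm length, y across its 30 mm width, z up. Same after a half turn.
- short_bracket: loose flat blue aluminium bracket, 70 x 40 x 8 mm, with two cross slots (9 x 21 mm, 22 mm either side of the middle), about 0.07 kg, lying flat on the bench. Origin: centre of its underside; x along its 70 mm length, y across its 40 mm width, z up. Same after a half turn.
- fixture: the tray: a grey plate 230 mm (x) x 210 mm (y) x 10 mm thick, fixed flat on the bench, with two dark-floored compartments and the index plunger. Origin: centre of its underside, z up. It may stand turned on the bench; long_seat, short_seat and pin_hole share its axes.
- long_seat (a point): floor centre of the long compartment, 10 mm above the bench; inside 128 mm along this point's y, 38 mm along its x (4 mm play all round). Aluminium walls 5 mm thick, 8 mm high; each long side is walled only over 28 mm at either end, leaving a 72 mm gap in the middle for the fingers. The plate outside is level with the floor inside.
- short_seat (a point): centre of the floor of the short compartment of the tray, 120 mm along x and 50 mm along y from long_seat in the tray's axes. Inside it measures 78 mm along this point's x and 48 mm along its y (4 mm play all round); walls 5 mm thick, 8 mm high; the two 78 mm sides are walled only over 12 mm at each end, leaving a 54 mm gap in the middle of each side for the fingers.
- pin_hole (a point): centre of the mouth of the brass seat bushing (20 mm across, its top 8 mm above the tray plate), in which the plunger's 8 mm steel pin sits, 8 mm deep. It lies 120 mm along x and -75 mm along y from long_seat. Above it a red bracket, standing on its +x side, carries the plunger's dark sleeve: 24 mm across, from 34 to 62 mm above the bench.
- plunger: black round knob of the index plunger, straight above pin_hole, its axis upright: a cylinder 28 mm across and 22 mm high with a red spot on top, on a 16 mm neck. Origin: centre of the head's underside, 74 mm above the bench when the pin is seated; z up along the pull. Fits between fingers from above; nothing stands beside the head. The head's sides are smooth: grip firmly, about 50 N.
- plunger_pull (a joint): travel of the plunger, m: 0 = pin down in its hole, 0.018 = fully pulled up against its stop (pin tip then 10 mm above the bushing). A spring pulls it back: about 3.5 N at 0 rising to 12.5 N at the stop; let go, it snaps back into the hole.
- wipes_tub: bystander: purple round tub with black lid, 100 mm across, 170 mm high, standing. Origin: centre of its underside.
- spray_can: bystander: aerosol can with a red label, 66 mm across, 190 mm high, standing. Origin: centre of its underside.
- tape_roll: bystander: grey roll of tape lying flat, 100 mm across, 25 mm high. Origin: centre of its underside.
- wrench: bystander: steel spanner, about 160 mm long, lying flat.
Mind the look-alikes: they are no part of the job. Of the things like the long_bracket, leave any that is red; of the rest the smaller one is meant. What is meant by the short_bracket is not turquoise, and is the smaller of those in its own colour.

How it is judged:
By the outcome, as a careful person would: the job done as asked, in the order asked, and still so for the second after the job is handed in, while the arm keeps its last pose, push and grip.
It also fails if it takes over 61 s, if anything falls off the work surface, if the arm or the gripper's body presses on something with over 40 N, if the wrist force passes 120 N, or if a joint passes its speed limit or range.

### The arm

A 6-joint arm with a two-finger parallel gripper is mounted at the origin on the work surface. World frame = base frame: x ahead of the robot, y to its left, z up, the work surface at z = 0. Lengths are in mm, angles in rad, forces in N, time in s.
With the tool pointing down it reaches from about 350 to 975 mm from the base axis. Payload 7.1 kg.
Tool frame: the origin (TCP) lies on the mounting face of the last link; the fingertips stand 182 mm ahead of it and the grasp point (between the pads) lies 163 mm ahead of it (ctrl.tcp_to_tips is the distance from the TCP to the fingertips, in mm); z points along the fingers, y is the direction in which the jaws open and shut (so a half turn about z gives the same grasp; the last joint's range is limited). The gripper opens to 88 mm and grips with 3 to 60 N. Pads are 20 mm wide; open, the fingers measure 115 mm over their backs; the gripper's body (75 mm by 178 mm) begins 61 mm behind the grasp point.
Start: joints at [-1.132, 0.423, 1.63, -0, 1.089, -0.019], TCP at [276.25, -560.618, 404.675] pointing down, gripper open.
Joint ranges: [-3, 3], [-0.9, 2.11], [0.09, 2.58], [-1.31, 4.45], [0.11, 2.69], [-2.54, 2.54]. Speed limits (rad/s): [2.39, 2.39, 3.01, 3.14, 3.14, 3.14].

### API

Orientations are given as a rotation vector (axis times angle).
In Python, from workcell import ctrl gives the robot as it stands. The module is installed in compiled form; this text tells all that it offers.
- The arm moves only by the tool send_rows, never from a script. Its argument "commands" is a list of rows, each an object with "translation": the shift along the world's x, y, z normalised to -1 to 1, where 1 is 0.1 m, a list of three; "twist": the turn, a rotation vector about the world's x, y, z normalised to -1 to 1, where 1 is 0.5 rad, a list of three. A call has exactly 10 rows; each row is the pose to reach, as a shift and turn from the pose commanded when the call began; what a row does not reach only later rows make up. A row lasts 1/10 s, in which the tool goes at most 50 mm and 8.59 degrees, less where a joint would pass 70% of its speed; a pose out of reach is approached as far as the arm can. A call with a number of a shift or a turn outside -1 to 1 is refused whole. A call with a gripper value outside its range is refused whole. "grip" is the closure, from -1 (fully open) to 1 (shut), set as the call begins (left out, the last holds). The fingers move at their own pace and stop on an object; the grip force is fixed at half the most. Time passes only in rows, so rows that repeat a pose let the fingers close, or fill a call up. It gives the time, the measured TCP pose, the force and the opening at its end, in the units of the state.
- ctrl.get_obs(): the state, without advancing time (a new reading comes with each control period).
- ctrl.get_image(name): name is "side" or "top" or "wrist"; returns a dict with "img" (384x512x3 uint8, red, green, blue), "intrinsics" (3x3 intrinsics, pixels), "dist" ([k1, k2, p1, p2, k3] as OpenCV has them; the pictures are not rectified), "cam_to_world" (4x4, takes a point from camera to world coordinates). Camera axes: x right, y down, z forward; pixel columns grow to the right and rows downward; lengths in mm; the calibration is good to about 2 mm. A picture is of the moment at which its call begins. There is no depth.
- ctrl.close_job(): hands the job in, once; it reports no verdict.
The state is a dict: "t": time; "qpos": joint angles; "qvel": joint speeds; "joint_torque": joint torques, N m; "ee_pos": TCP position; "orientation": TCP orientation; "ft_force": force on the tool from outside, world axes, zero at the start; "moment": the same for the moment, N m; "width": finger opening in mm.
Only numpy, scipy, OpenCV 4.12 (cv2) and the standard library are available. Lean on these libraries where they do the work, as an engineer would, in place of code of your own. Each camera call takes 0.05 s, during which the arm holds its last target. There are 200 camera calls.

## Working session

There is one attempt and no reset: what is moved stays moved. The work goes in short steps, Python scripts to look and compute and a tool call to move; the robot and the scene stay as the last step left them, time stands still between calls to the robot, and variables do not carry over. Pictures are saved under pics/ and viewed, about 8 in all and at most 12, crops included, and the job is handed in when it is done.

Besides the shell and the picture viewer there is one more tool, called after ">>>" by a JSON object that holds its "name" and its "arguments", one argument or row to a line. send_rows: Moves the arm, as the interface text tells. Its arguments: {"type":"object","properties":{"commands":{"type":"array","items":{"type":"object","properties":{"translation":{"type":"array","items":{"type":"number"}},"twist":{"type":"array","items":{"type":"number"}}}}},"grip":{"type":"number"}},"required":["commands"]}

```bash
mkdir -p pics
cat > h.py <<'E'
import numpy as np, cv2
from workcell import ctrl
def shot(n,fn):
    d=ctrl.get_image(n); np.savez('pics/'+fn+'.npz',**d); cv2.imwrite('pics/'+fn+'.png',d['img'][:,:,::-1]); return d
def load(fn): return dict(np.load('pics/'+fn+'.npz'))
def ray(d,px,z):
    px=np.array(px,float).reshape(-1,1,2)
    u=cv2.undistortPoints(px,d['intrinsics'],d['dist']).reshape(-1,2)
    T=d['cam_to_world']; v=np.c_[u,np.ones(len(u))]@T[:3,:3].T; o=T[:3,3]
    return o+v*((z-o[2])/v[:,2])[:,None]
def mask(d,lo,hi):
    return cv2.inRange(cv2.cvtColor(d['img'],cv2.COLOR_RGB2HSV),np.array(lo),np.array(hi))
def blobs(d,lo,hi,z,amin=60):
    m=mask(d,lo,hi)
    for c in cv2.findContours(m,cv2.RETR_EXTERNAL,cv2.CHAIN_APPROX_NONE)[0]:
        if cv2.contourArea(c)<amin: continue
        w=ray(d,c,z)[:,:2]; r=cv2.minAreaRect(w.astype(np.float32))
        print('px',c.reshape(-1,2).mean(0).round(),'area',cv2.contourArea(c),'rect',np.round(r[0],1),np.round(r[1],1),round(r[2],1))
E
python3 - <<'E'
from h import *
a=shot('top','top0');b=shot('side','side0')
cv2.imwrite('pics/both.png',np.vstack([a['img'],b['img']])[:,:,::-1])
print(a['cam_to_world'].round(2),a['intrinsics'],b['cam_to_world'].round(2)); print(ctrl.get_obs(), ctrl.tcp_to_tips)
E
```

```text
[[-1.00000e-02 -9.80000e-01  1.80000e-01  3.36380e+02]
 [-1.00000e+00  1.00000e-02  0.00000e+00  1.72400e+01]
 [-1.00000e-02 -1.80000e-01 -9.80000e-01  1.49169e+03]
 [ 0.00000e+00  0.00000e+00  0.00000e+00  1.00000e+00]] [[484.12407408   0.         269.76352566]
 [  0.         484.12407408 200.1688918 ]
 [  0.           0.           1.        ]] [[-9.70000e-01 -1.80000e-01  1.60000e-01  2.97420e+02]
 [-2.40000e-01  7.40000e-01 -6.30000e-01  1.07141e+03]
 [-1.00000e-02 -6.50000e-01 -7.60000e-01  1.39947e+03]
 [ 0.00000e+00  0.00000e+00  0.00000e+00  1.00000e+00]]
{'t': 0.1, 'qpos': array([-1.13199014e+00,  4.23743423e-01,  1.63061043e+00, -2.25107422e-05,
        1.08861611e+00, -1.89633792e-02]), 'qvel': array([-0.00147395, -0.00114222, -0.00189959,  0.0005597 ,  0.00024589,
        0.00115943]), 'joint_torque': array([-1.08568740e-03, -5.45618105e+01, -2.74322337e+01,  6.45156065e-02,
        1.88498822e-02, -8.83321559e-05]), 'ee_pos': array([ 276.14979755, -560.39708153,  403.99361363]), 'orientation': array([-3.05834837e+00, -7.12512051e-01,  4.81254705e-04]), 'ft_force': array([-0.04137156,  0.27503746, -0.08188252]), 'moment': array([0.0058482 , 0.03958399, 0.0595583 ]), 'width': 88.3221914365529} 182.0
```

View pics/top0.png

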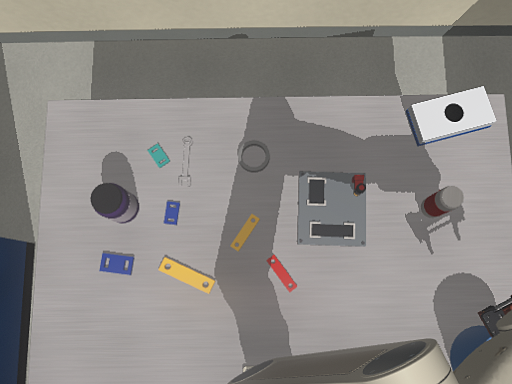

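View pics/side0.png

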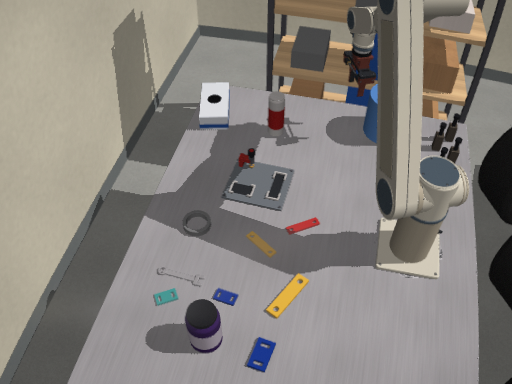

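Top view: the small yellow bracket is at (245,232), the small blue one at (172,212), and the tray at (332,208) with the long seat at (332,230), the short seat at (317,190) and the plunger at (360,183). The side view agrees. Next I measure these.

Run:
```python
from h import *
a=load('top0')
for p in [(245,232),(172,212),(330,185),(332,230),(117,263)]: print(p,cv2.cvtColor(a['img'],cv2.COLOR_RGB2HSV)[p[1],p[0]])
print('yellow');blobs(a,(15,110,60),(32,255,255),8)
print('blue');blobs(a,(108,130,40),(125,255,255),8)
print('dark');blobs(a,(0,0,0),(179,255,62),10)
print('plate');blobs(a,(90,25,70),(125,90,150),10,1000)
print('red');blobs(a,(0,120,40),(8,255,255),60,20);
b=load('side0');print('side yellow');blobs(b,(15,110,60),(32,255,255),8)
print('side blue');blobs(b,(108,130,40),(125,255,255),8)
```

```text
(245, 232) [ 20 150 160]
(172, 212) [115 138 153]
(330, 185) [105  12 126]
(332, 230) [120   7  74]
(117, 263) [115 136 154]
yellow
px [186. 275.] area 738.0 rect [374.4 279.4] [172.3  43. ] 64.9
px [245. 232.] area 337.0 rect [502.3 101.7] [ 29.4 118.6] 55.9
blue
px [116. 264.] area 482.0 rect [410.9 495.4] [95.4 51.8] 82.0
px [171. 212.] area 225.0 rect [566.4 328.5] [37.2 67. ] 83.3
dark
px [401. 356.] area 188.5 rect [ 126.9 -365.3] [ 31.5 128.7] 12.5
px [493. 317.] area 227.5 rect [ 237.5 -658.7] [ 80.5 105.5] 26.1
px [ 25. 313.] area 1050.0 rect [270.  764.4] [ 27.5 413.4] 89.8
px [454. 112.] area 228.0 rect [ 880.6 -572.5] [56.8 55.8] 41.0
plate
red
px [282. 273.] area 335.0 rect [374.9  -8.7] [113.3  28.1] 36.2
px [432. 206.] area 102.5 rect [ 565.8 -464.6] [61.5 44.8] 26.8
px [358. 180.] area 64.5 rect [ 646.8 -246.9] [27.6 37.1] 89.2
side yellow
px [287. 295.] area 656.0 rect [377.5 277. ] [177.8  47.1] 64.5
px [261. 244.] area 231.0 rect [506.7 100.8] [ 31.1 121.3] 55.9
side blue
px [261. 354.] area 530.5 rect [414.4 494. ] [99.3 55.4] 81.5
px [225. 297.] area 210.0 rect [570.7 330.2] [40.4 69. ] 82.9
px [358.  96.] area 270.0 rect [ 255.7 -805.3] [124.2 106.6] 89.0
px [375.  57.] area 149.0 rect [  208.4 -1175.7] [ 40.3 428.8] 3.0
```

Run:
```python
from h import *
a=load('top0');b=load('side0')
print('tray',ray(a,[(299,172),(366,173),(366,246),(298,245)],10)[:,:2].round())
print('seats',ray(a,[(332,230),(317,190)],10)[:,:2].round(),'knob',ray(a,[(361,183)],90)[:,:2].round())
blobs(a,(120,40,20),(150,255,120),170,100)
blobs(b,(0,0,0),(179,255,50),170,150)
t=a['img'][165:252,285:375];cv2.imwrite('pics/t.png',cv2.resize(t,None,fx=7,fy=6.8,interpolation=2)[:,:,::-1])
t=a['img'][170:235,80:190];print(ray(a,[(108,194),(92,196),(124,196)],170)[:,:2].round(), ray(b,[(203,313),(187,313),(219,313)],170)[:,:2].round())
```

```text
tray [[ 689.  -70.]
 [ 683. -280.]
 [ 454. -269.]
 [ 460.  -62.]]
seats [[ 505. -167.]
 [ 631. -125.]] knob [[ 634. -248.]]
px [116. 204.] area 205.5 rect [567.8 453.8] [72.4 93.8] 54.5
px [203. 316.] area 449.0 rect [578.2 489.1] [87.1 63.2] 64.3
px [504. 272.] area 965.0 rect [-259.8  139.3] [282.2  74.3] 85.6
px [384. 196.] area 335.5 rect [126.7 -69.1] [ 45.1 150.4] 10.5
px [276. 185.] area 160.0 rect [484.4 -31.2] [103.2  27.7] 87.1
px [501. 176.] area 2041.0 rect [-279.6 -310.1] [516.5 127.5] 83.2
px [357.  64.] area 387.0 rect [ 278.2 -830.3] [129.7 288.5] 9.0
px [476.  74.] area 797.5 rect [ -313.2 -1102.2] [1457.3   48.7] 73.4
px [270.  45.] area 385.5 rect [ 696.8 -922.9] [ 26.2 790.9] 11.8
[[596. 474.]
 [591. 518.]
 [590. 429.]] [[583. 481.]
 [626. 492.]
 [541. 470.]]
```

View pics/t.png

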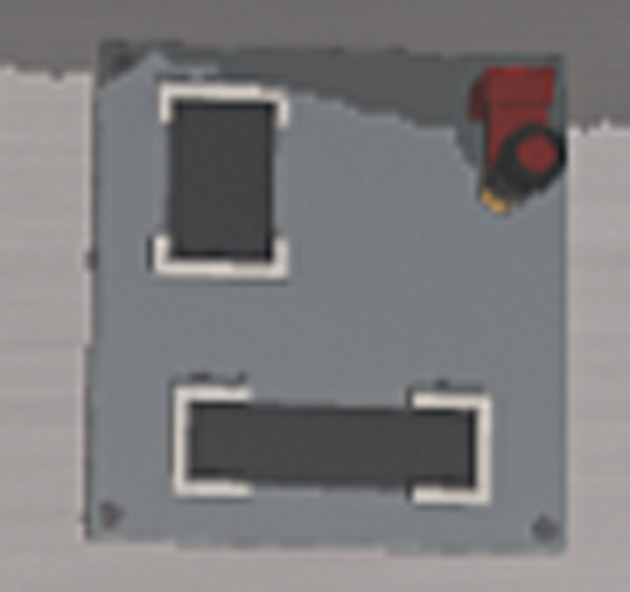

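The tray is turned about -2°, with the long seat near (505,-167), the short seat near (631,-125) and the knob near (634,-248). The tub's edge is at y≈427, about 10 mm clear of the gripper body at the blue bracket. I'll move over the tray first.

>>> {"name": "send_rows", "arguments": {
  "commands": [
    {"translation":[0.1,0.2,0],"twist":[0,0,0.06]},
    {"translation":[0.2,0.4,0],"twist":[0,0,0.12]},
    {"translation":[0.3,0.5,0],"twist":[0,0,0.24]},
    {"translation":[0.4,0.6,0],"twist":[0,0,0.36]},
    {"translation":[0.5,0.7,0],"twist":[0,0,0.44]},
    {"translation":[0.56,0.8,0],"twist":[0,0,0.52]},
    {"translation":[0.56,0.9,0],"twist":[0,0,0.6]},
    {"translation":[0.56,1,0],"twist":[0,0,0.6]},
    {"translation":[0.56,1,0],"twist":[0,0,0.6]},
    {"translation":[0.56,1,0],"twist":[0,0,0.6]}
  ]
}}

```text
t: 1.1
ee_pos: [332.3, -460.5, 404.8]
orientation: [2.919, 1.161, -0.0]
ft_force: [0.1, 0.2, -0.6]
width: 87.6
```

>>> {"name": "send_rows", "arguments": {
  "commands": [
    {"translation":[0.1,0.2,0],"twist":[0,0,0.06]},
    {"translation":[0.2,0.4,0],"twist":[0,0,0.12]},
    {"translation":[0.3,0.5,0],"twist":[0,0,0.24]},
    {"translation":[0.4,0.6,0],"twist":[0,0,0.36]},
    {"translation":[0.5,0.7,0],"twist":[0,0,0.44]},
    {"translation":[0.56,0.8,0],"twist":[0,0,0.52]},
    {"translation":[0.56,0.9,0],"twist":[0,0,0.6]},
    {"translation":[0.56,1,0],"twist":[0,0,0.6]},
    {"translation":[0.56,1,0],"twist":[0,0,0.6]},
    {"translation":[0.56,1,0],"twist":[0,0,0.6]}
  ]
}}

```text
t: 2.1
ee_pos: [388.1, -360.5, 404.8]
orientation: [2.712, 1.585, -0.0]
ft_force: [1.1, 0.4, -0.2]
width: 88.3
```

>>> {"name": "send_rows", "arguments": {
  "commands": [
    {"translation":[0.1,0.2,0],"twist":[0,0,0.06]},
    {"translation":[0.2,0.4,0],"twist":[0,0,0.12]},
    {"translation":[0.3,0.5,0],"twist":[0,0,0.24]},
    {"translation":[0.4,0.6,0],"twist":[0,0,0.36]},
    {"translation":[0.5,0.7,0],"twist":[0,0,0.44]},
    {"translation":[0.56,0.8,0],"twist":[0,0,0.52]},
    {"translation":[0.56,0.9,0],"twist":[0,0,0.6]},
    {"translation":[0.56,1,0],"twist":[0,0,0.6]},
    {"translation":[0.56,1,0],"twist":[0,0,0.6]},
    {"translation":[0.56,1,0],"twist":[0,0,0.6]}
  ]
}}

```text
t: 3.1
ee_pos: [444.1, -260.4, 404.8]
orientation: [2.445, 1.973, -0.0]
ft_force: [-1.0, -0.5, -0.3]
width: 88.1
```

>>> {"name": "send_rows", "arguments": {
  "commands": [
    {"translation":[0.1,0.2,0],"twist":[0,0,0.06]},
    {"translation":[0.2,0.4,0],"twist":[0,0,0.12]},
    {"translation":[0.3,0.5,0],"twist":[0,0,0.24]},
    {"translation":[0.4,0.6,0],"twist":[0,0,0.36]},
    {"translation":[0.5,0.7,0],"twist":[0,0,0.44]},
    {"translation":[0.56,0.8,0],"twist":[0,0,0.52]},
    {"translation":[0.56,0.9,0],"twist":[0,0,0.6]},
    {"translation":[0.56,1,0],"twist":[0,0,0.6]},
    {"translation":[0.56,1,0],"twist":[0,0,0.6]},
    {"translation":[0.56,1,0],"twist":[0,0,0.6]}
  ]
}}

```text
t: 4.1
ee_pos: [500.0, -160.4, 404.7]
orientation: [2.123, 2.316, -0.0]
ft_force: [-0.6, -0.1, 0.2]
width: 87.8
```

Run:
```python
from h import *
w=shot('wrist','w1');print(w['cam_to_world'].round(2)); o=ctrl.get_obs();print(o['t'],o['ee_pos'],o['orientation'],o['qpos'])
```

```text
[[ 1.0000e+00  9.0000e-02  2.0000e-02  4.9313e+02]
 [ 9.0000e-02 -9.6000e-01 -2.5000e-01 -9.2690e+01]
 [-0.0000e+00  2.5000e-01 -9.7000e-01  3.8544e+02]
 [ 0.0000e+00  0.0000e+00  0.0000e+00  1.0000e+00]]
4.15 [ 500.07175215 -160.66772599  404.77087334] [ 2.12287123e+00  2.31556791e+00 -1.34721812e-04] [-3.33492898e-01  2.77047802e-01  1.84936927e+00 -1.79544066e-04
  1.01503915e+00 -4.20174523e-01]
```

View pics/w1.png

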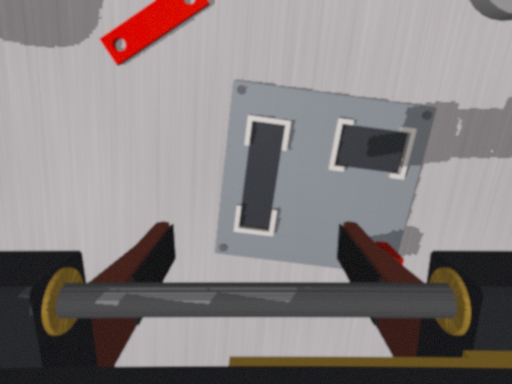

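The wrist view shows the tray well, with the long floor around (263,177), the short floor around (372,148) and the red bracket and knob at (390,255) hidden behind a finger. I'll measure the floors.

Run:
```python
from h import *
w=load('w1')
hsv=cv2.cvtColor(w['img'],cv2.COLOR_RGB2HSV);print(hsv[177,263],hsv[148,372],hsv[200,310])
w['img'][245:]=255
print('floors');blobs(w,(0,0,20),(179,255,72),10,800)
print('walls');blobs(w,(0,0,185),(179,25,254),18,100)
print('corners',ray(w,[(235,80),(434,106),(217,250)],10)[:,:2].round(1))
m=mask(w,(0,0,20),(179,255,72));
```

```text
[109  31  65] [120   6  41] [109  19 149]
floors
px [371. 148.] area 2357.0 rect [ 629.5 -122.7] [45.  74.2] 87.8
px [261. 174.] area 2771.0 rect [ 504.9 -168.1] [124.7  34.6] 87.1
walls
px [254. 225.] area 212.0 rect [ 502.4 -219.8] [32.2 47.5] 87.4
px [120. 197.] area 508.5 rect [ 342.  -202.8] [ 12.2 122.4] 0.4
px [337. 144.] area 215.0 rect [ 591.2 -120.9] [57.5 16.3] 87.0
px [267. 128.] area 282.5 rect [ 507.3 -114.2] [31.9 47.7] 87.5
px [ 75. 177.] area 4550.5 rect [ 292.2 -174.9] [194.9  80.1] 88.7
px [141. 110.] area 142.0 rect [ 367.2 -104.9] [  4.7 108. ] 0.8
px [164.  62.] area 163.5 rect [391.8 -50.5] [ 9.5 45.2] 0.5
px [203.  43.] area 103.5 rect [431.7 -28.7] [56.9  4.4] 89.3
px [450.  55.] area 200.0 rect [691.4 -18.3] [ 6.1 88.4] 1.1
px [443.  48.] area 212.0 rect [681.9 -13.3] [91.3  8.1] 88.6
px [406.  48.] area 248.0 rect [644.8 -16.4] [ 5.6 91.7] 0.4
px [366.  40.] area 651.0 rect [601.4 -16.4] [87.  17.5] 87.5
corners [[ 467.1  -61.2]
 [ 690.8  -69.7]
 [ 459.1 -265.2]]
```

>>> {"name": "send_rows", "arguments": {
  "commands": [
    {"translation":[0,0.2,-0.1],"twist":[0,0,0.06]},
    {"translation":[0,0.4,-0.2],"twist":[0,0,0.12]},
    {"translation":[0,0.5,-0.3],"twist":[0,0,0.24]},
    {"translation":[0,0.6,-0.4],"twist":[0,0,0.36]},
    {"translation":[0,0.7,-0.4],"twist":[0,0,0.44]},
    {"translation":[0,0.8,-0.4],"twist":[0,0,0.52]},
    {"translation":[0,0.9,-0.4],"twist":[0,0,0.6]},
    {"translation":[0,1,-0.4],"twist":[0,0,0.6]},
    {"translation":[0,1,-0.4],"twist":[0,0,0.6]},
    {"translation":[0,1,-0.4],"twist":[0,0,0.6]}
  ]
}}

```text
t: 5.15
ee_pos: [500.3, -60.4, 364.9]
orientation: [1.752, 2.607, 0.0]
ft_force: [0.7, 0.0, -0.7]
width: 87.9
```

>>> {"name": "send_rows", "arguments": {
  "commands": [
    {"translation":[0,0.2,-0.1],"twist":[0,0,0.06]},
    {"translation":[0,0.4,-0.2],"twist":[0,0,0.12]},
    {"translation":[0,0.5,-0.3],"twist":[0,0,0.24]},
    {"translation":[0,0.6,-0.4],"twist":[0,0,0.36]},
    {"translation":[0,0.7,-0.4],"twist":[0,0,0.44]},
    {"translation":[0,0.8,-0.4],"twist":[0,0,0.52]},
    {"translation":[0,0.9,-0.4],"twist":[0,0,0.58]},
    {"translation":[0,1,-0.4],"twist":[0,0,0.58]},
    {"translation":[0,1,-0.4],"twist":[0,0,0.58]},
    {"translation":[0,1,-0.4],"twist":[0,0,0.58]}
  ]
}}

```text
t: 6.15
ee_pos: [500.3, 39.6, 324.9]
orientation: [1.357, 2.833, 0.0]
ft_force: [0.0, 1.1, 0.3]
width: 87.8
```

Run:
```python
from h import *
w=shot('wrist','w2'); o=ctrl.get_obs();print(o['t'],o['ee_pos'],o['orientation'])
print('yellow');blobs(w,(15,110,60),(32,255,255),8,400)
print('upper',);a=load('top0')
```

```text
6.2 [500.28176507  39.3706105  324.86339557] [1.35759928e+00 2.83274671e+00 1.03695544e-04]
yellow
px [372. 361.] area 2684.5 rect [717.4 -33.5] [306.5  21.7] 39.8
px [ 58. 301.] area 1281.5 rect [ 419.4 -183.4] [36.8 83.7] 23.8
px [453. 301.] area 1373.0 rect [734.9  70.9] [37.8 84.5] 52.6
px [301. 134.] area 4433.0 rect [503.9 101.3] [ 31.1 120.9] 56.1
upper
```

View pics/w2.png

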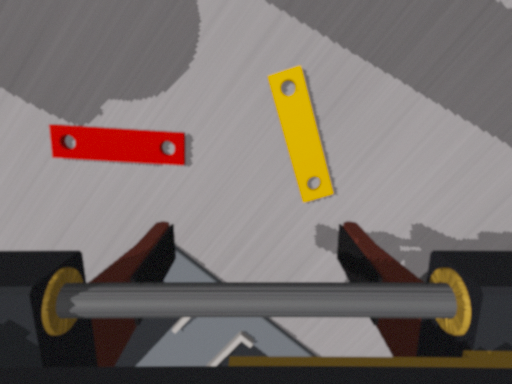

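The yellow bracket is at (503.7,101.4), angle 56.1°, and the jaws are at 38.8°. I'll descend and grasp.

>>> {"name": "send_rows", "arguments": {
  "commands": [
    {"translation":[0.03,0.15,0],"twist":[0,0,0.2]},
    {"translation":[0.03,0.3,-0.1],"twist":[0,0,0.4]},
    {"translation":[0.03,0.45,-0.2],"twist":[0,0,0.6]},
    {"translation":[0.03,0.62,-0.4],"twist":[0,0,0.6]},
    {"translation":[0.03,0.62,-0.6],"twist":[0,0,0.6]},
    {"translation":[0.03,0.62,-0.8],"twist":[0,0,0.6]},
    {"translation":[0.03,0.62,-0.9],"twist":[0,0,0.6]},
    {"translation":[0.03,0.62,-1],"twist":[0,0,0.6]},
    {"translation":[0.03,0.62,-1],"twist":[0,0,0.6]},
    {"translation":[0.03,0.62,-1],"twist":[0,0,0.6]}
  ]
}}

```text
t: 7.2
ee_pos: [503.5, 101.2, 225.0]
orientation: [0.92, 3.004, 0.0]
ft_force: [0.3, 0.1, 0.3]
width: 87.8
```

>>> {"name": "send_rows", "arguments": {
  "commands": [
    {"translation":[0,0,-0.1]},
    {"translation":[0,0,-0.2]},
    {"translation":[0,0,-0.3]},
    {"translation":[0,0,-0.35]},
    {"translation":[0,0,-0.38]},
    {"translation":[0,0,-0.4]},
    {"translation":[0,0,-0.4]},
    {"translation":[0,0,-0.4]},
    {"translation":[0,0,-0.4]},
    {"translation":[0,0,-0.4]}
  ]
}}

```text
validation failed for argument at $.co...
```

>>> {"name": "send_rows", "arguments": {
  "commands": [
    {"translation":[0,0,0]},
    {"translation":[0,0,0]},
    {"translation":[0,0,0]},
    {"translation":[0,0,0]},
    {"translation":[0,0,0]},
    {"translation":[0,0,0]},
    {"translation":[0,0,0]},
    {"translation":[0,0,0]},
    {"translation":[0,0,0.05]},
    {"translation":[0,0,0.1]}
  ],
  "grip": 1
}}

```text
validation failed for argument at $.co...
```

>>> {"name": "send_rows", "arguments": {
  "commands": [
    {"translation":[0,0,-0.1],"twist":[0,0,0]},
    {"translation":[0,0,-0.2],"twist":[0,0,0]},
    {"translation":[0,0,-0.3],"twist":[0,0,0]},
    {"translation":[0,0,-0.35],"twist":[0,0,0]},
    {"translation":[0,0,-0.38],"twist":[0,0,0]},
    {"translation":[0,0,-0.4],"twist":[0,0,0]},
    {"translation":[0,0,-0.4],"twist":[0,0,0]},
    {"translation":[0,0,-0.4],"twist":[0,0,0]},
    {"translation":[0,0,-0.4],"twist":[0,0,0]},
    {"translation":[0,0,-0.4],"twist":[0,0,0]}
  ]
}}

```text
t: 8.2
ee_pos: [503.3, 101.4, 184.9]
orientation: [0.919, 3.004, 0.0]
ft_force: [0.3, -0.5, -0.5]
width: 87.8
```

>>> {"name": "send_rows", "arguments": {
  "commands": [
    {"translation":[0,0,0],"twist":[0,0,0]},
    {"translation":[0,0,0],"twist":[0,0,0]},
    {"translation":[0,0,0],"twist":[0,0,0]},
    {"translation":[0,0,0],"twist":[0,0,0]},
    {"translation":[0,0,0],"twist":[0,0,0]},
    {"translation":[0,0,0],"twist":[0,0,0]},
    {"translation":[0,0,0],"twist":[0,0,0]},
    {"translation":[0,0,0],"twist":[0,0,0]},
    {"translation":[0,0,0],"twist":[0,0,0]},
    {"translation":[0,0,0],"twist":[0,0,0]}
  ],
  "grip": 1
}}

```text
t: 9.2
ee_pos: [503.3, 101.4, 184.7]
orientation: [0.919, 3.004, -0.0]
ft_force: [-0.9, -0.2, -0.6]
width: 29.5
```

>>> {"name": "send_rows", "arguments": {
  "commands": [
    {"translation":[0,0,0.2],"twist":[0,0,0]},
    {"translation":[0,0,0.4],"twist":[0,0,0]},
    {"translation":[0.01,-0.1,0.6],"twist":[0,0,-0.08]},
    {"translation":[0.01,-0.25,0.6],"twist":[0,0,-0.18]},
    {"translation":[0.01,-0.4,0.6],"twist":[0,0,-0.28]},
    {"translation":[0.01,-0.55,0.6],"twist":[0,0,-0.38]},
    {"translation":[0.01,-0.7,0.6],"twist":[0,0,-0.48]},
    {"translation":[0.01,-0.8,0.6],"twist":[0,0,-0.58]},
    {"translation":[0.01,-0.9,0.6],"twist":[0,0,-0.68]},
    {"translation":[0.01,-0.9,0.6],"twist":[0,0,-0.68]}
  ]
}}

```text
t: 10.2
ee_pos: [504.0, 9.7, 243.9]
orientation: [-1.419, -2.801, 0.001]
ft_force: [-0.2, 1.6, -1.5]
width: 29.5
```

>>> {"name": "send_rows", "arguments": {
  "commands": [
    {"translation":[0,-0.1,0],"twist":[0,0,-0.08]},
    {"translation":[0.01,-0.2,0],"twist":[0,0,-0.16]},
    {"translation":[0.01,-0.3,0],"twist":[0,0,-0.24]},
    {"translation":[0.01,-0.4,0],"twist":[0,0,-0.32]},
    {"translation":[0.01,-0.5,0],"twist":[0,0,-0.4]},
    {"translation":[0.01,-0.6,0],"twist":[0,0,-0.48]},
    {"translation":[0.01,-0.7,0],"twist":[0,0,-0.56]},
    {"translation":[0.01,-0.8,0],"twist":[0,0,-0.64]},
    {"translation":[0.01,-0.9,0],"twist":[0,0,-0.68]},
    {"translation":[0.01,-0.9,0],"twist":[0,0,-0.68]}
  ]
}}

```text
t: 11.2
ee_pos: [505.3, -79.8, 244.7]
orientation: [1.871, 2.524, 0.0]
ft_force: [-1.0, 0.1, -2.2]
width: 29.4
```

>>> {"name": "send_rows", "arguments": {
  "commands": [
    {"translation":[0,-0.15,0],"twist":[0,0,-0.12]},
    {"translation":[0.01,-0.3,0],"twist":[0,0,-0.24]},
    {"translation":[0.01,-0.45,0],"twist":[0,0,-0.36]},
    {"translation":[0.01,-0.6,0],"twist":[0,0,-0.48]},
    {"translation":[0.01,-0.75,0],"twist":[0,0,-0.6]},
    {"translation":[0.01,-0.89,0],"twist":[0,0,-0.68]},
    {"translation":[0.01,-0.89,0],"twist":[0,0,-0.68]},
    {"translation":[0.01,-0.89,-0.1],"twist":[0,0,-0.68]},
    {"translation":[0.01,-0.89,-0.2],"twist":[0,0,-0.68]},
    {"translation":[0.01,-0.89,-0.2],"twist":[0,0,-0.68]}
  ]
}}

```text
t: 12.2
ee_pos: [505.5, -166.8, 222.8]
orientation: [-2.265, -2.172, 0.002]
ft_force: [-0.2, -1.0, -1.9]
width: 29.5
```

Run:
```python
from h import *
w=shot('wrist','w3');a=shot('top','top3');s=shot('side','side3'); o=ctrl.get_obs();print(o['t'],o['ee_pos'],o['orientation'],o['width'])
for d in (a,s): blobs(d,(15,110,60),(32,255,255),36,40)
v=np.hstack([cv2.resize(a['img'][140:270,270:400],(400,400)),cv2.resize(w['img'],(400,400))]);cv2.imwrite('pics/v3.png',v[:,:,::-1])
```

```text
12.35 [ 506.22615989 -167.21220688  224.3404734 ] [-2.26734547e+00 -2.17355933e+00  5.04107090e-04] 29.5427309238648
px [186. 275.] area 727.5 rect [374.1 274.9] [167.8  42.1] 65.1
px [287. 295.] area 654.5 rect [376.3 293.5] [172.7  46.2] 65.0
px [276. 181.] area 163.5 rect [ 509.9 -173.9] [122.9  34.3] 89.7
px [418.  66.] area 46.5 rect [  -23.1 -1079.1] [190.5  63.3] 86.4
```

View pics/v3.png

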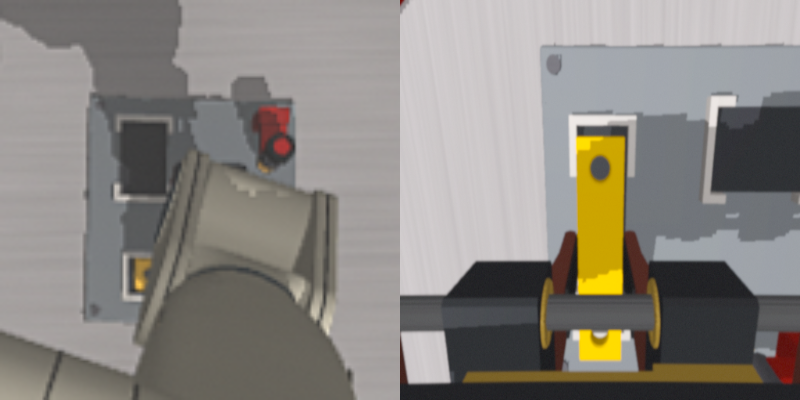

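The yellow bracket is over the long compartment and parallel to it. I'll check its far end against the pocket walls.

Run:
```python
from h import *
w=load('w3')
q=lambda l:[((x-400)*1.28,y*.96) for x,y in l]
print('br',ray(w,q([(578,137),(626,137)]),47.6)[:,:2].round(1))
print('wall outer top',ray(w,q([(569,115),(636,115),(569,176),(636,176)]),18)[:,:2].round(1))
print('short left wall outer',ray(w,q([(709,95),(705,204)]),18)[:,:2].round(1),'plate corner',ray(w,q([(542,46)]),10)[:,:2].round(1))
```

```text
br [[ 493.  -107.2]
 [ 522.2 -108.4]]
wall outer top [[ 484.6  -97. ]
 [ 532.3  -99. ]
 [ 482.2 -130. ]
 [ 532.2 -132. ]]
short left wall outer [[ 583.3  -91.1]
 [ 584.4 -150.3]] plate corner [[467.1 -61. ]]
```

The bracket centre is within 1 mm of the seat, so I'll lower it and release.

>>> {"name": "send_rows", "arguments": {
  "commands": [
    {"translation":[0,0,-0.06],"twist":[0,0,0]},
    {"translation":[0,0,-0.12],"twist":[0,0,0]},
    {"translation":[0,0,-0.17],"twist":[0,0,0]},
    {"translation":[0,0,-0.21],"twist":[0,0,0]},
    {"translation":[0,0,-0.24],"twist":[0,0,0]},
    {"translation":[0,0,-0.27],"twist":[0,0,0]},
    {"translation":[0,0,-0.29],"twist":[0,0,0]},
    {"translation":[0,0,-0.3],"twist":[0,0,0]},
    {"translation":[0,0,-0.3],"twist":[0,0,0]},
    {"translation":[0,0,-0.3],"twist":[0,0,0]}
  ]
}}

```text
t: 13.35
ee_pos: [506.3, -167.7, 194.8]
orientation: [2.268, 2.173, 0.0]
ft_force: [-0.2, -0.0, -2.5]
width: 30.0
```

>>> {"name": "send_rows", "arguments": {
  "commands": [
    {"translation":[0,0,-0.005],"twist":[0,0,0]},
    {"translation":[0,0,-0.01],"twist":[0,0,0]},
    {"translation":[0,0,-0.01],"twist":[0,0,0]},
    {"translation":[0,0,-0.01],"twist":[0,0,0]},
    {"translation":[0,0,-0.01],"twist":[0,0,0]},
    {"translation":[0,0,-0.01],"twist":[0,0,0]},
    {"translation":[0,0,-0.01],"twist":[0,0,0]},
    {"translation":[0,0,-0.01],"twist":[0,0,0]},
    {"translation":[0,0,-0.01],"twist":[0,0,0]},
    {"translation":[0,0,-0.01],"twist":[0,0,0]}
  ]
}}

```text
t: 14.35
ee_pos: [506.3, -167.7, 194.7]
orientation: [2.268, 2.173, 0.0]
ft_force: [-2.5, 1.3, 8.7]
width: 29.4
```

>>> {"name": "send_rows", "arguments": {
  "commands": [
    {"translation":[0,0,0],"twist":[0,0,0]},
    {"translation":[0,0,0],"twist":[0,0,0]},
    {"translation":[0,0,0],"twist":[0,0,0]},
    {"translation":[0,0,0],"twist":[0,0,0]},
    {"translation":[0,0,0],"twist":[0,0,0]},
    {"translation":[0,0,0.1],"twist":[0,0,0]},
    {"translation":[0,0,0.3],"twist":[0,0,0]},
    {"translation":[0,0,0.5],"twist":[0,0,0]},
    {"translation":[0,0,0.7],"twist":[0,0,0]},
    {"translation":[0,0,0.7],"twist":[0,0,0]}
  ],
  "grip": -0.4
}}

```text
t: 15.35
ee_pos: [507.2, -167.9, 266.5]
orientation: [2.265, 2.17, 0.004]
ft_force: [0.5, -0.1, 0.4]
width: 61.6
```

Released; the gripper is up. I'll travel to the blue bracket, stopping short in +x so the wrist camera can see it.

>>> {"name": "send_rows", "arguments": {
  "commands": [
    {"translation":[0.02,0.1,0.05],"twist":[0,0,0.06]},
    {"translation":[0.04,0.2,0.1],"twist":[0,0,0.12]},
    {"translation":[0.06,0.3,0.15],"twist":[0,0,0.18]},
    {"translation":[0.1,0.4,0.2],"twist":[0,0,0.24]},
    {"translation":[0.12,0.5,0.2],"twist":[0,0,0.3]},
    {"translation":[0.14,0.6,0.2],"twist":[0,0,0.36]},
    {"translation":[0.16,0.7,0.2],"twist":[0,0,0.42]},
    {"translation":[0.18,0.8,0.2],"twist":[0,0,0.48]},
    {"translation":[0.2,0.9,0.2],"twist":[0,0,0.54]},
    {"translation":[0.22,1,0.2],"twist":[0,0,0.6]}
  ]
}}

```text
t: 16.35
ee_pos: [528.4, -66.8, 283.6]
orientation: [-1.915, -2.49, 0.0]
ft_force: [-0.7, -0.9, -0.3]
width: 61.3
```

>>> {"name": "send_rows", "arguments": {
  "commands": [
    {"translation":[0.02,0.1,0.05],"twist":[0,0,0.06]},
    {"translation":[0.04,0.2,0.1],"twist":[0,0,0.12]},
    {"translation":[0.06,0.3,0.15],"twist":[0,0,0.18]},
    {"translation":[0.1,0.4,0.2],"twist":[0,0,0.24]},
    {"translation":[0.12,0.5,0.2],"twist":[0,0,0.3]},
    {"translation":[0.14,0.6,0.2],"twist":[0,0,0.36]},
    {"translation":[0.16,0.7,0.2],"twist":[0,0,0.42]},
    {"translation":[0.18,0.8,0.2],"twist":[0,0,0.48]},
    {"translation":[0.2,0.9,0.2],"twist":[0,0,0.54]},
    {"translation":[0.22,1,0.2],"twist":[0,0,0.6]}
  ]
}}

```text
t: 17.35
ee_pos: [550.4, 33.2, 303.5]
orientation: [-1.522, -2.748, 0.0]
ft_force: [-0.0, 0.4, 0.3]
width: 61.6
```

>>> {"name": "send_rows", "arguments": {
  "commands": [
    {"translation":[0.02,0.1,0.05],"twist":[0,0,0.06]},
    {"translation":[0.04,0.2,0.1],"twist":[0,0,0.12]},
    {"translation":[0.06,0.3,0.15],"twist":[0,0,0.18]},
    {"translation":[0.1,0.4,0.2],"twist":[0,0,0.24]},
    {"translation":[0.12,0.5,0.2],"twist":[0,0,0.3]},
    {"translation":[0.14,0.6,0.2],"twist":[0,0,0.36]},
    {"translation":[0.16,0.7,0.2],"twist":[0,0,0.42]},
    {"translation":[0.18,0.8,0.2],"twist":[0,0,0.48]},
    {"translation":[0.2,0.9,0.2],"twist":[0,0,0.54]},
    {"translation":[0.22,1,0.2],"twist":[0,0,0.6]}
  ]
}}

```text
t: 18.35
ee_pos: [572.4, 133.2, 323.5]
orientation: [-1.094, -2.945, 0.0]
ft_force: [-0.2, -0.1, -0.1]
width: 61.6
```

>>> {"name": "send_rows", "arguments": {
  "commands": [
    {"translation":[0.02,0.1,0],"twist":[0,0,0.06]},
    {"translation":[0.04,0.2,0],"twist":[0,0,0.12]},
    {"translation":[0.06,0.3,0],"twist":[0,0,0.18]},
    {"translation":[0.1,0.4,0],"twist":[0,0,0.24]},
    {"translation":[0.12,0.5,0],"twist":[0,0,0.3]},
    {"translation":[0.14,0.6,0],"twist":[0,0,0.36]},
    {"translation":[0.16,0.7,0],"twist":[0,0,0.42]},
    {"translation":[0.18,0.8,0],"twist":[0,0,0.48]},
    {"translation":[0.2,0.9,0],"twist":[0,0,0.54]},
    {"translation":[0.22,1,0],"twist":[0,0,0.6]}
  ]
}}

```text
t: 19.35
ee_pos: [594.4, 233.2, 323.6]
orientation: [-0.642, -3.075, 0.0]
ft_force: [-0.4, 0.6, 0.2]
width: 61.8
```

>>> {"name": "send_rows", "arguments": {
  "commands": [
    {"translation":[0.02,0.1,0],"twist":[0,0,0.06]},
    {"translation":[0.04,0.2,0],"twist":[0,0,0.12]},
    {"translation":[0.06,0.3,0],"twist":[0,0,0.24]},
    {"translation":[0.1,0.45,0],"twist":[0,0,0.36]},
    {"translation":[0.12,0.6,0],"twist":[0,0,0.44]},
    {"translation":[0.15,0.75,0],"twist":[0,0,0.52]},
    {"translation":[0.18,0.9,0],"twist":[0,0,0.6]},
    {"translation":[0.22,0.97,0],"twist":[0,0,0.6]},
    {"translation":[0.22,0.97,0],"twist":[0,0,0.6]},
    {"translation":[0.22,0.97,0],"twist":[0,0,0.6]}
  ]
}}

```text
t: 20.35
ee_pos: [616.2, 329.3, 323.4]
orientation: [-0.179, -3.136, 0.001]
ft_force: [-0.6, 0.5, -0.1]
width: 61.3
```

Run:
```python
from h import *
w=shot('wrist','w4');a=shot('top','top4'); o=ctrl.get_obs();print(o['t'],o['ee_pos'],o['orientation'],o['width'])
th=np.arctan2(o['orientation'][1],o['orientation'][0]);print('jaw',np.degrees(2*th)-90)
blobs(w,(108,130,40),(125,255,255),8,200)
print('long, placed:');blobs(a,(15,110,60),(32,255,255),18,100)
v=np.hstack([cv2.resize(a['img'][150:270,280:400],(400,400)),cv2.resize(w['img'],(400,400))]);cv2.imwrite('pics/v4.png',v[:,:,::-1])
```

```text
20.45 [616.17914618 328.82529943 323.55697126] [-1.79750418e-01 -3.13603444e+00  6.09695834e-04] 61.624083920243066
jaw -276.5609509544685
px [249. 133.] area 3150.5 rect [566.9 329.1] [38.5 68.2] 82.3
long, placed:
px [332. 230.] area 381.0 rect [ 504.5 -167.7] [119.5  33. ] 87.3
```

View pics/v4.png

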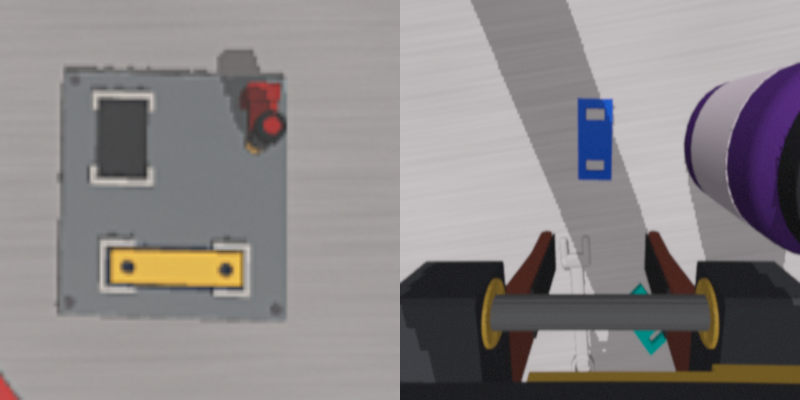

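The yellow bracket lies in its compartment. The blue one is at (567,329). I'll check the tub clearance.

Run:
```python
from h import *
w=load('w4');print(ray(w,[(364,144)],5)[:,:2],ray(w,[(364,144)],60)[:,:2])
m=mask(w,(125,60,20),(150,255,255));xs=np.where(m.any(0))[0];print(xs[:5]);
```

```text
[[587.8207768  432.98156243]] [[580.49593886 415.391375  ]]
[16 27 41 51 52]
```

>>> {"name": "send_rows", "arguments": {
  "commands": [
    {"translation":[-0.15,0,-0.05],"twist":[0,0,0]},
    {"translation":[-0.3,-0.01,-0.15],"twist":[0,0,0]},
    {"translation":[-0.4,-0.01,-0.3],"twist":[0,0,0]},
    {"translation":[-0.49,-0.01,-0.45],"twist":[0,0,-0.02]},
    {"translation":[-0.49,-0.01,-0.6],"twist":[0,0,-0.02]},
    {"translation":[-0.49,-0.01,-0.75],"twist":[0,0,-0.02]},
    {"translation":[-0.49,-0.01,-0.85],"twist":[0,0,-0.02]},
    {"translation":[-0.49,-0.01,-0.95],"twist":[0,0,-0.02]},
    {"translation":[-0.49,-0.01,-1],"twist":[0,0,-0.02]},
    {"translation":[-0.49,-0.01,-1],"twist":[0,0,-0.02]}
  ]
}}

```text
t: 21.45
ee_pos: [567.2, 328.3, 222.8]
orientation: [-0.194, -3.135, 0.001]
ft_force: [-0.2, 0.5, -0.3]
width: 61.6
```

>>> {"name": "send_rows", "arguments": {
  "commands": [
    {"translation":[0,0,-0.1],"twist":[0,0,0]},
    {"translation":[0,0,-0.2],"twist":[0,0,0]},
    {"translation":[0,0,-0.3],"twist":[0,0,0]},
    {"translation":[0,0,-0.35],"twist":[0,0,0]},
    {"translation":[0,0,-0.37],"twist":[0,0,0]},
    {"translation":[0,0,-0.39],"twist":[0,0,0]},
    {"translation":[0,0,-0.39],"twist":[0,0,0]},
    {"translation":[0,0,-0.39],"twist":[0,0,0]},
    {"translation":[0,0,-0.39],"twist":[0,0,0]},
    {"translation":[0,0,-0.39],"twist":[0,0,0]}
  ]
}}

```text
t: 22.45
ee_pos: [567.3, 328.4, 185.0]
orientation: [0.194, 3.135, 0.0]
ft_force: [-0.2, 0.0, -0.4]
width: 61.7
```

>>> {"name": "send_rows", "arguments": {
  "commands": [
    {"translation":[0,0,0],"twist":[0,0,0]},
    {"translation":[0,0,0],"twist":[0,0,0]},
    {"translation":[0,0,0],"twist":[0,0,0]},
    {"translation":[0,0,0],"twist":[0,0,0]},
    {"translation":[0,0,0],"twist":[0,0,0]},
    {"translation":[0,0,0],"twist":[0,0,0]},
    {"translation":[0,0,0],"twist":[0,0,0]},
    {"translation":[0,0,0],"twist":[0,0,0]},
    {"translation":[0,0,0],"twist":[0,0,0]},
    {"translation":[0,0,0],"twist":[0,0,0]}
  ],
  "grip": 1
}}

```text
t: 23.45
ee_pos: [567.3, 328.4, 184.7]
orientation: [0.194, 3.136, 0.0]
ft_force: [-0.4, -0.0, 1.7]
width: 39.4
```

>>> {"name": "send_rows", "arguments": {
  "commands": [
    {"translation":[0,0,0.15],"twist":[0,0,0]},
    {"translation":[0,0,0.35],"twist":[0,0,0]},
    {"translation":[0,-0.1,0.5],"twist":[0,0,0]},
    {"translation":[0.02,-0.2,0.6],"twist":[0,0,0.02]},
    {"translation":[0.04,-0.35,0.6],"twist":[0,0,0.04]},
    {"translation":[0.06,-0.5,0.6],"twist":[0,0,0.04]},
    {"translation":[0.08,-0.6,0.6],"twist":[0,0,0.04]},
    {"translation":[0.1,-0.7,0.6],"twist":[0,0,0.04]},
    {"translation":[0.12,-0.8,0.6],"twist":[0,0,0.04]},
    {"translation":[0.12,-0.9,0.6],"twist":[0,0,0.04]}
  ]
}}

```text
t: 24.45
ee_pos: [579.5, 237.6, 244.5]
orientation: [-0.163, -3.137, 0.0]
ft_force: [0.4, 0.3, -0.1]
width: 39.5
```

>>> {"name": "send_rows", "arguments": {
  "commands": [
    {"translation":[0,-0.1,0],"twist":[0,0,0]},
    {"translation":[0.02,-0.2,0],"twist":[0,0,0]},
    {"translation":[0.04,-0.3,0],"twist":[0,0,0]},
    {"translation":[0.06,-0.4,0],"twist":[0,0,0.02]},
    {"translation":[0.08,-0.5,0],"twist":[0,0,0.04]},
    {"translation":[0.1,-0.6,0],"twist":[0,0,0.04]},
    {"translation":[0.12,-0.7,0],"twist":[0,0,0.04]},
    {"translation":[0.12,-0.8,0],"twist":[0,0,0.04]},
    {"translation":[0.12,-0.9,0],"twist":[0,0,0.04]},
    {"translation":[0.12,-1,0],"twist":[0,0,0.04]}
  ]
}}

```text
t: 25.45
ee_pos: [591.2, 137.5, 244.6]
orientation: [-0.132, -3.139, 0.0]
ft_force: [0.2, 0.3, -0.3]
width: 39.7
```

>>> {"name": "send_rows", "arguments": {
  "commands": [
    {"translation":[0,-0.1,0],"twist":[0,0,0]},
    {"translation":[0.02,-0.2,0],"twist":[0,0,0]},
    {"translation":[0.04,-0.3,0],"twist":[0,0,0]},
    {"translation":[0.06,-0.4,0],"twist":[0,0,0.02]},
    {"translation":[0.08,-0.5,0],"twist":[0,0,0.04]},
    {"translation":[0.1,-0.6,0],"twist":[0,0,0.04]},
    {"translation":[0.12,-0.7,0],"twist":[0,0,0.04]},
    {"translation":[0.12,-0.8,0],"twist":[0,0,0.04]},
    {"translation":[0.12,-0.9,0],"twist":[0,0,0.04]},
    {"translation":[0.12,-1,0],"twist":[0,0,0.04]}
  ]
}}

```text
t: 26.45
ee_pos: [603.1, 37.6, 244.6]
orientation: [-0.1, -3.14, 0.0]
ft_force: [-0.0, -0.7, -0.5]
width: 39.3
```

>>> {"name": "send_rows", "arguments": {
  "commands": [
    {"translation":[0,-0.1,0],"twist":[0,0,0]},
    {"translation":[0.02,-0.2,0],"twist":[0,0,0]},
    {"translation":[0.04,-0.3,0],"twist":[0,0,0]},
    {"translation":[0.06,-0.4,0],"twist":[0,0,0.02]},
    {"translation":[0.08,-0.5,0],"twist":[0,0,0.04]},
    {"translation":[0.1,-0.6,0],"twist":[0,0,0.04]},
    {"translation":[0.12,-0.7,0],"twist":[0,0,0.04]},
    {"translation":[0.12,-0.8,0],"twist":[0,0,0.04]},
    {"translation":[0.12,-0.9,0],"twist":[0,0,0.04]},
    {"translation":[0.12,-1,0],"twist":[0,0,0.04]}
  ]
}}

```text
t: 27.45
ee_pos: [615.1, -62.5, 244.6]
orientation: [-0.069, -3.141, -0.0]
ft_force: [0.1, 0.1, -0.6]
width: 39.8
```

>>> {"name": "send_rows", "arguments": {
  "commands": [
    {"translation":[0.02,-0.1,0],"twist":[0,0,0]},
    {"translation":[0.04,-0.2,0],"twist":[0,0,0]},
    {"translation":[0.06,-0.3,0],"twist":[0,0,0]},
    {"translation":[0.1,-0.4,0],"twist":[0,0,0]},
    {"translation":[0.13,-0.5,0],"twist":[0,0,0]},
    {"translation":[0.13,-0.61,0],"twist":[0,0,0]},
    {"translation":[0.13,-0.61,-0.1],"twist":[0,0,0]},
    {"translation":[0.13,-0.61,-0.2],"twist":[0,0,0]},
    {"translation":[0.13,-0.61,-0.2],"twist":[0,0,0]},
    {"translation":[0.13,-0.61,-0.2],"twist":[0,0,0]}
  ]
}}

```text
t: 28.45
ee_pos: [627.9, -122.1, 223.8]
orientation: [-0.068, -3.139, -0.001]
ft_force: [0.8, -0.3, 0.4]
width: 39.6
```

Run:
```python
from h import *
w=shot('wrist','w5');a=shot('top','top5'); o=ctrl.get_obs();print(o['t'],o['ee_pos'],o['orientation'],o['width'])
th=np.arctan2(o['orientation'][1],o['orientation'][0]);print('jaw',np.degrees(2*th)-90)
cv2.imwrite('pics/v5.png',cv2.resize(w['img'],(800,600))[:,:,::-1])
```

```text
28.55 [ 628.32648916 -122.22893228  224.62056678] [-6.79889953e-02 -3.14073796e+00 -7.55671980e-05] 39.52343790315349
jaw -272.48022866649774
```

View pics/v5.png

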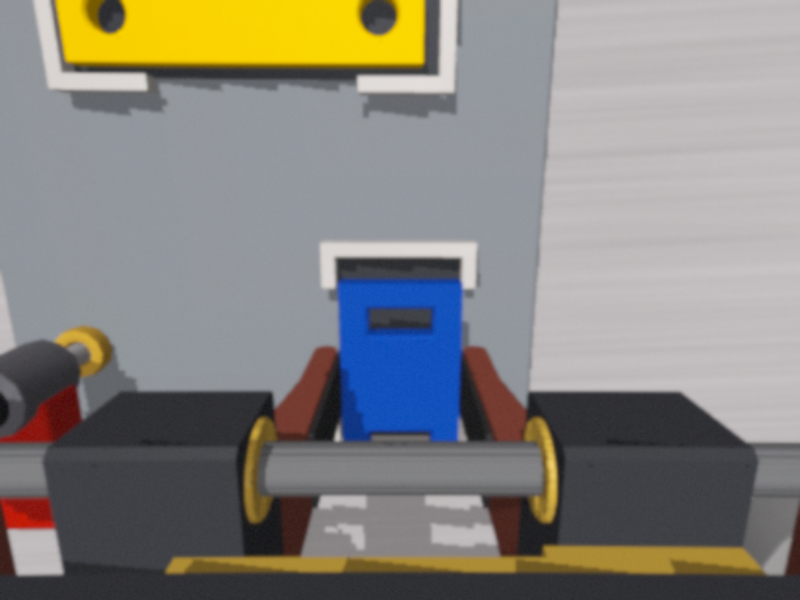

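The blue bracket hangs over the short compartment, with its end edge at row 281 and the wall's outer edge at row 243. The bushing ring is visible at (90,350). I'll work out the offsets.

Run:
```python
from h import *
w=load('w5')
q=lambda l:[(x*.64,y*.64) for x,y in l]
print('br',ray(w,q([(340,281),(462,281)]),47.8)[:,:2].round(1))
print('wall outer',ray(w,q([(320,243),(477,243)]),18)[:,:2].round(1))
print('bushing',ray(w,q([(88,352)]),18)[:,:2].round(1))
a=load('top5')
a0=load('top0');print('knob top0',ray(a0,[(361.9,187.4)],96)[:,:2].round(1))
blobs(a,(0,120,40),(8,255,255),96,15)
m=mask(load('top4'),(0,120,40),(8,255,255))[170:205,345:375]
```

```text
br [[ 591.  -139.1]
 [ 592.6 -100.3]]
wall outer [[ 582.3 -149.4]
 [ 584.8  -91.1]]
bushing [[ 621.1 -242.9]]
knob top0 [[ 619.6 -249. ]]
px [435. 210.] area 102.0 rect [ 545.6 -459.2] [47.3 34.6] 48.9
px [361. 187.] area 15.5 rect [ 620.8 -247.8] [14.8 12. ] 89.2
px [360. 179.] area 33.0 rect [ 645.  -244.9] [17.7 24.2] 89.2
```

>>> {"name": "send_rows", "arguments": {
  "commands": [
    {"translation":[0.01,-0.01,-0.06],"twist":[0,0,0]},
    {"translation":[0.01,-0.01,-0.12],"twist":[0,0,0]},
    {"translation":[0.01,-0.01,-0.17],"twist":[0,0,0]},
    {"translation":[0.01,-0.01,-0.21],"twist":[0,0,0]},
    {"translation":[0.01,-0.01,-0.24],"twist":[0,0,0]},
    {"translation":[0.01,-0.01,-0.27],"twist":[0,0,0]},
    {"translation":[0.01,-0.01,-0.29],"twist":[0,0,0]},
    {"translation":[0.01,-0.01,-0.3],"twist":[0,0,0]},
    {"translation":[0.01,-0.01,-0.305],"twist":[0,0,0]},
    {"translation":[0.01,-0.01,-0.305],"twist":[0,0,0]}
  ]
}}

```text
t: 29.55
ee_pos: [629.2, -123.6, 194.7]
orientation: [-0.069, -3.141, -0.0]
ft_force: [-2.1, 1.5, 4.2]
width: 39.5
```

>>> {"name": "send_rows", "arguments": {
  "commands": [
    {"translation":[0,0,-0.005],"twist":[0,0,0]},
    {"translation":[0,0,-0.005],"twist":[0,0,0]},
    {"translation":[0,0,-0.005],"twist":[0,0,0]},
    {"translation":[0,0,-0.005],"twist":[0,0,0]},
    {"translation":[0,0,-0.005],"twist":[0,0,0]},
    {"translation":[0,0,-0.005],"twist":[0,0,0]},
    {"translation":[0,0,-0.005],"twist":[0,0,0]},
    {"translation":[0,0,-0.005],"twist":[0,0,0]},
    {"translation":[0,0,-0.005],"twist":[0,0,0]},
    {"translation":[0,0,-0.005],"twist":[0,0,0]}
  ]
}}

```text
t: 30.55
ee_pos: [629.2, -123.6, 194.7]
orientation: [-0.069, -3.141, -0.0]
ft_force: [-3.6, 0.7, 9.0]
width: 39.1
```

Contact confirmed. Releasing and lifting 100 mm.

>>> {"name": "send_rows", "arguments": {
  "commands": [
    {"translation":[0,0,0],"twist":[0,0,0]},
    {"translation":[0,0,0],"twist":[0,0,0]},
    {"translation":[0,0,0],"twist":[0,0,0]},
    {"translation":[0,0,0],"twist":[0,0,0]},
    {"translation":[0,0,0],"twist":[0,0,0]},
    {"translation":[0,0,0.1],"twist":[0,0,0]},
    {"translation":[0,0,0.3],"twist":[0,0,0]},
    {"translation":[0,0,0.55],"twist":[0,0,0]},
    {"translation":[0,0,0.8],"twist":[0,0,0]},
    {"translation":[0,0,1],"twist":[0,0,0]}
  ],
  "grip": -0.4
}}

```text
t: 31.55
ee_pos: [629.5, -123.7, 295.9]
orientation: [0.069, 3.139, -0.001]
ft_force: [0.0, 0.7, 0.3]
width: 61.6
```

>>> {"name": "send_rows", "arguments": {
  "commands": [
    {"translation":[0.05,0,0],"twist":[0,0,0]},
    {"translation":[0.1,0,0],"twist":[0,0,0]},
    {"translation":[0.2,0,0],"twist":[0,0,0]},
    {"translation":[0.3,-0.1,0],"twist":[0,0,0]},
    {"translation":[0.4,-0.3,0],"twist":[0,0,0]},
    {"translation":[0.4,-0.5,0],"twist":[0,0,0]},
    {"translation":[0.4,-0.7,0],"twist":[0,0,0]},
    {"translation":[0.4,-0.85,0],"twist":[0,0,0]},
    {"translation":[0.4,-0.85,0],"twist":[0,0,0]},
    {"translation":[0.4,-0.85,0],"twist":[0,0,0]}
  ]
}}

```text
t: 32.55
ee_pos: [668.9, -209.1, 293.5]
orientation: [-0.071, -3.14, -0.001]
ft_force: [-0.5, 0.7, 0.2]
width: 61.4
```

Run:
```python
from h import *
w=shot('wrist','w6');a=shot('top','top6'); o=ctrl.get_obs();print(o['t'],o['ee_pos'],o['orientation'],o['width'])
blobs(w,(108,130,40),(125,255,255),18,200)
blobs(w,(0,120,40),(8,255,255),96,100)
v=np.hstack([cv2.resize(a['img'][150:270,280:400],(400,400)),cv2.resize(w['img'],(400,400))]);cv2.imwrite('pics/v6.png',v[:,:,::-1])
```

```text
32.65 [ 669.05723327 -208.13325827  293.66290988] [-6.85103808e-02 -3.14048676e+00 -5.00724151e-04] 61.49515154917826
px [362. 141.] area 4739.5 rect [ 628.2 -123.6] [42.3 70.4] 87.6
px [359. 334.] area 768.5 rect [ 742.9 -147.4] [18.3 25.9] 87.8
px [152. 339.] area 858.0 rect [ 741.4 -276.2] [18.3 34.3] 87.1
px [345. 255.] area 1167.5 rect [ 686.9 -157.3] [51.4 15.2] 39.6
px [166. 256.] area 1133.5 rect [ 682.3 -261.2] [15.5 51.3] 44.8
px [202. 188.] area 1812.0 rect [ 638.1 -238.6] [26.9 37.7] 84.3
px [181. 155.] area 622.0 rect [ 621.9 -247.8] [16.1 16.1] 87.6
```

View pics/v6.png

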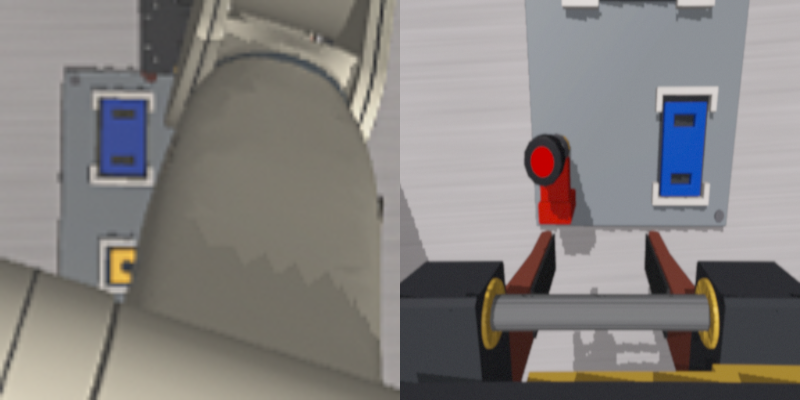

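Blue is seated and the knob is at (621.9,-247.8). I'll move over the knob, go down, and grip.

>>> {"name": "send_rows", "arguments": {
  "commands": [
    {"translation":[-0.1,-0.1,0],"twist":[0,0,0]},
    {"translation":[-0.25,-0.2,0],"twist":[0,0,0]},
    {"translation":[-0.4,-0.3,0],"twist":[0,0,0]},
    {"translation":[-0.47,-0.39,0],"twist":[0,0,0]},
    {"translation":[-0.47,-0.39,0],"twist":[0,0,0]},
    {"translation":[-0.47,-0.39,0],"twist":[0,0,0]},
    {"translation":[-0.47,-0.39,-0.05],"twist":[0,0,0]},
    {"translation":[-0.47,-0.39,-0.1],"twist":[0,0,0]},
    {"translation":[-0.47,-0.39,-0.1],"twist":[0,0,0]},
    {"translation":[-0.47,-0.39,-0.1],"twist":[0,0,0]}
  ]
}}

```text
t: 33.65
ee_pos: [622.4, -247.3, 283.1]
orientation: [-0.068, -3.14, -0.0]
ft_force: [-0.6, -0.1, 0.9]
width: 61.3
```

>>> {"name": "send_rows", "arguments": {
  "commands": [
    {"translation":[0,0,-0.06],"twist":[0,0,0]},
    {"translation":[0,0,-0.12],"twist":[0,0,0]},
    {"translation":[0,0,-0.18],"twist":[0,0,0]},
    {"translation":[0,0,-0.24],"twist":[0,0,0]},
    {"translation":[0,0,-0.29],"twist":[0,0,0]},
    {"translation":[0,0,-0.33],"twist":[0,0,0]},
    {"translation":[0,0,-0.34],"twist":[0,0,0]},
    {"translation":[0,0,-0.34],"twist":[0,0,0]},
    {"translation":[0,0,-0.34],"twist":[0,0,0]},
    {"translation":[0,0,-0.34],"twist":[0,0,0]}
  ]
}}

```text
t: 34.65
ee_pos: [622.4, -247.7, 250.0]
orientation: [0.069, 3.14, -0.0]
ft_force: [0.3, -0.5, 0.5]
width: 61.7
```

>>> {"name": "send_rows", "arguments": {
  "commands": [
    {"translation":[0,0,0],"twist":[0,0,0]},
    {"translation":[0,0,0],"twist":[0,0,0]},
    {"translation":[0,0,0],"twist":[0,0,0]},
    {"translation":[0,0,0],"twist":[0,0,0]},
    {"translation":[0,0,0],"twist":[0,0,0]},
    {"translation":[0,0,0],"twist":[0,0,0]},
    {"translation":[0,0,0],"twist":[0,0,0]},
    {"translation":[0,0,0],"twist":[0,0,0]},
    {"translation":[0,0,0],"twist":[0,0,0]},
    {"translation":[0,0,0],"twist":[0,0,0]}
  ],
  "grip": 1
}}

```text
t: 35.65
ee_pos: [622.2, -247.7, 249.7]
orientation: [0.069, 3.141, -0.0]
ft_force: [-1.5, -2.3, 1.2]
width: 27.0
```

>>> {"name": "send_rows", "arguments": {
  "commands": [
    {"translation":[0,0,0.02],"twist":[0,0,0]},
    {"translation":[0,0,0.04],"twist":[0,0,0]},
    {"translation":[0,0,0.06],"twist":[0,0,0]},
    {"translation":[0,0,0.08],"twist":[0,0,0]},
    {"translation":[0,0,0.1],"twist":[0,0,0]},
    {"translation":[0,0,0.12],"twist":[0,0,0]},
    {"translation":[0,0,0.14],"twist":[0,0,0]},
    {"translation":[0,0,0.15],"twist":[0,0,0]},
    {"translation":[0,0,0.16],"twist":[0,0,0]},
    {"translation":[0,0,0.16],"twist":[0,0,0]}
  ]
}}

```text
t: 36.65
ee_pos: [622.2, -247.7, 265.2]
orientation: [-0.069, -3.141, 0.0]
ft_force: [3.1, -4.9, -10.8]
width: 27.0
```

The force matches the spring, so there is no slip. I'll continue to the stop.

>>> {"name": "send_rows", "arguments": {
  "commands": [
    {"translation":[0,0,0.005],"twist":[0,0,0]},
    {"translation":[0,0,0.01],"twist":[0,0,0]},
    {"translation":[0,0,0.015],"twist":[0,0,0]},
    {"translation":[0,0,0.02],"twist":[0,0,0]},
    {"translation":[0,0,0.025],"twist":[0,0,0]},
    {"translation":[0,0,0.025],"twist":[0,0,0]},
    {"translation":[0,0,0.025],"twist":[0,0,0]},
    {"translation":[0,0,0.025],"twist":[0,0,0]},
    {"translation":[0,0,0.025],"twist":[0,0,0]},
    {"translation":[0,0,0.025],"twist":[0,0,0]}
  ]
}}

```text
t: 37.65
ee_pos: [622.2, -247.7, 267.5]
orientation: [-0.069, -3.141, 0.0]
ft_force: [3.0, -4.3, -11.5]
width: 27.0
```

>>> {"name": "send_rows", "arguments": {
  "commands": [
    {"translation":[0,0,0.004],"twist":[0,0,0]},
    {"translation":[0,0,0.007],"twist":[0,0,0]},
    {"translation":[0,0,0.007],"twist":[0,0,0]},
    {"translation":[0,0,0.007],"twist":[0,0,0]},
    {"translation":[0,0,0.007],"twist":[0,0,0]},
    {"translation":[0,0,0.007],"twist":[0,0,0]},
    {"translation":[0,0,0.007],"twist":[0,0,0]},
    {"translation":[0,0,0.007],"twist":[0,0,0]},
    {"translation":[0,0,0.007],"twist":[0,0,0]},
    {"translation":[0,0,0.007],"twist":[0,0,0]}
  ]
}}

```text
t: 38.65
ee_pos: [622.2, -247.7, 267.8]
orientation: [-0.069, -3.141, 0.0]
ft_force: [5.1, -5.0, -14.2]
width: 27.4
```

The force rose 2.7 N over 0.3 mm, so the stop is reached. I'll hold for a second and check.

>>> {"name": "send_rows", "arguments": {
  "commands": [
    {"translation":[0,0,0],"twist":[0,0,0]},
    {"translation":[0,0,0],"twist":[0,0,0]},
    {"translation":[0,0,0],"twist":[0,0,0]},
    {"translation":[0,0,0],"twist":[0,0,0]},
    {"translation":[0,0,0],"twist":[0,0,0]},
    {"translation":[0,0,0],"twist":[0,0,0]},
    {"translation":[0,0,0],"twist":[0,0,0]},
    {"translation":[0,0,0],"twist":[0,0,0]},
    {"translation":[0,0,0],"twist":[0,0,0]},
    {"translation":[0,0,0],"twist":[0,0,0]}
  ]
}}

```text
t: 39.65
ee_pos: [622.2, -247.7, 267.8]
orientation: [-0.069, -3.141, 0.0]
ft_force: [4.5, -6.0, -14.2]
width: 27.4
```

Run:
```python
from h import *
w=shot('wrist','w7');a=shot('side','side7'); o=ctrl.get_obs();print(o['t'],o['ee_pos'],o['ft_force'],o['width'])
blobs(a,(15,110,60),(32,255,255),18,50);blobs(a,(108,130,40),(125,255,255),18,50)
v=np.hstack([cv2.resize(a['img'][120:240,200:320],(400,400)),cv2.resize(w['img'],(400,400))]);cv2.imwrite('pics/v7.png',v[:,:,::-1])
```

```text
39.75 [ 622.19517734 -247.71900726  267.83405899] [  4.96310523  -5.51889038 -14.54627113] 27.18818096886354
px [287. 295.] area 654.5 rect [377.4 283.3] [175.   46.8] 65.0
px [276. 185.] area 193.0 rect [ 509.  -168.6] [124.2  33.9] 87.7
px [261. 354.] area 530.5 rect [413.5 498.1] [98.6 55. ] 81.5
px [242. 188.] area 146.5 rect [ 631.4 -121.9] [46.3 71. ] 86.7
px [382.  53.] area 684.0 rect [  182.7 -1166.2] [140.3 442.5] 1.6
```

View pics/v7.png

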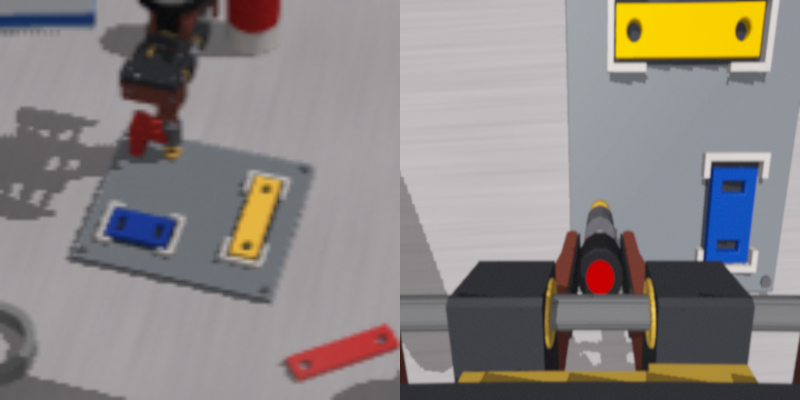

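Both brackets lie flat in their compartments. The knob is held between the fingers and steady at the stop. I'll hand in.

```bash
python3 -c "
from workcell import ctrl
print(ctrl.close_job())"
```

```text
the job is handed in; nothing more can be done
None
```

The job is done and handed in at about 39.8 s of the 61 s allowed. Both brackets are in their compartments and the knob is held up at its stop.

- **Brackets:** I lowered each one until the wrist felt the floor (about 9 N), then let go while the plunger was still down. The last side and wrist pictures show both lying flat inside their walls.
- **Plunger:** I pulled the knob up by 18 mm. The force followed the spring, then rose from 11.5 to 14.2 N over the last 0.3 mm, which shows it is against the stop. It held still for a further second with no slip.
- **Grip:** The force is fixed at half the gripper's maximum (about 30 N), so the suggested 50 N could not be set.
- **Bystanders:** I kept clear of the tub, spray can, tape roll and wrench, and felt no unexpected contact. I did not re-measure their positions at the end.

No check failed. The position estimates from the different cameras disagreed by up to about 3 mm, within the 4 mm play.

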